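# Cock the spring-clamp fixture, load a soft jaw against its pins and trip the clamp

### The arm

A 7-joint arm with a two-finger parallel gripper is mounted at the origin on the work surface; the furniture and walls round the work are solid. World frame = base frame: x ahead of the robot, y to its left, z up, the work surface at z = 0. Lengths are in m, angles in degrees, forces in N, time in s.
With the tool pointing down it reaches from about 0.425 to 0.875 m from the base axis. Payload 4.7 kg.
Tool frame: the origin (TCP) lies between the finger pads; the fingertips stand env.finger_overhang ahead of it and the grasp point (between the pads) lies 5 mm behind it (env.finger_overhang is the distance from the TCP to the fingertips, in m); z points along the fingers, y is the line along which they close (so a half turn about z gives the same grasp; the last joint's range is limited). The gripper opens to 87 mm and grips with 3 to 60 N. Pads are 19 mm wide; open, the fingers measure 117 mm over their backs; the gripper's body (75 mm by 190 mm) begins 51 mm behind the grasp point.
Start: joints at [77.985, 18.392, -4.016, 83.108, 1.295, 78.541, -3.26], TCP at [0.144, -0.634, 0.237] pointing down, gripper open.
Joint ranges: [-163.93, 163.93], [-17.29, 119.83], [-79.2, 71.16], [3.27, 140.29], [-89.18, 269.18], [5.43, 117.66], [-154.24, 154.24]. Speed limits (degrees/s): [147.25, 147.25, 180, 180, 180, 180, 180].

### API

Orientations are given as [roll, pitch, yaw] about the fixed x, y, z axes, in that order (R = Rz(yaw) Ry(pitch) Rx(roll)).
In Python, from cell import telemetry, eyes, env, models gives the robot as it stands. The module is installed in compiled form; this text tells all that it offers.
- The arm moves only by the tool drive_tool, never from a script. Its arguments are lists of equal length, an entry for each row: "angular": the turn, a rotation vector about the tool's x, y, z in rad, a list of three; "delta_pos": the shift along the tool's x, y, z in cm, a list of three; "gripper": the finger opening in cm, from 0 to 8.7. A call has 1 to 20 rows; each row shifts and turns the commanded pose from where the row before left it, along the tool's axes as they then stand; what a row does not reach is not made up. A row lasts 1/10 s, in which the tool goes at most 50 mm and 8.59 degrees, less where a joint would pass 70% of its speed; a pose out of reach is approached as far as the arm can. A call with a gripper value outside its range is refused whole. The fingers move at their own pace and stop on an object; "squeeze" is the grip in N (left out, the last holds). Time passes only in rows, so rows that do not move let the fingers close. It gives the time, the measured TCP pose, the force, the opening and the grip force at its end, in the units of the state.
- telemetry.get_obs(): the state, without advancing time (a new reading comes with each control period).
- eyes.read_camera(name): name is "scene" or "top" or "wrist"; returns a dict with "pixels" (384x512x3 uint8, red, green, blue), "mtx" (3x3 intrinsics, pixels), "D" ([k1, k2, p1, p2, k3] as OpenCV has them; the pictures are not rectified), "origin" and "orientation" of the camera in the world. Camera axes: x right, y down, z forward; pixel columns grow to the right and rows downward; lengths in m; the calibration is good to about 2 mm. A picture is of the moment at which its call begins. There is no depth.
- env.sign_off(): hands the job in; it is judged then, once.
Trained networks look in a picture, given as the dict that the camera call returned (one of the last four; its "shot" number tells which), for a name from the list of things; names that differ only in an ending like _2 or _b are one class to them, and where a whole thing is asked for, a point or a joint stands for the part that bears it (a point fixed in the world has none). Each returns a list of dicts, best first, with "p" (0 to 1); they miss things now and then, are a little off and sometimes report something else, mostly with a low value. They report only what shows in the picture. A call takes as long as a camera call. They do not tell look-alikes from the thing itself.
- models.search_frame(picture, target): "centre" ([column, row] in pixels, amid what is visible of it).
- models.cut_out(picture, target): "pixels" (384x512 bool, what is visible of it) and "centre" ([column, row] in pixels, amid what is visible of it).
The state is a dict: "time_s": time; "qpos": joint angles; "joint_velocities": joint speeds; "effort": joint torques, N m; "tool_pos": TCP position; "tool_rot": TCP orientation; "force": force on the tool from outside, world axes, zero at the start; "wrist_torque": the same for the moment, N m; "grip_width": finger opening in m; "grasp_force": force on a finger pad.
Only numpy, scipy, OpenCV 4.12 (cv2) and the standard library are available. Lean on these libraries where they do the work, as an engineer would, in place of code of your own. Each camera call takes 0.05 s, during which the arm holds its last target. There are 200 camera calls.

### The job

Clamp the bright soft jaw that lies on the bench in the spring-clamp fixture, ready for deburring. First swing the sprung arm back by its upright handle until the catch clicks in and holds it on its own, feeling for the catch rather than ramming the arm into the rubber buffer behind it, and let go; then lay the jaw flat in the nest, gently pushed up against the end pin and the two side pins, and let go of it; then press the trigger's thumb pad so that the arm snaps shut and clamps the jaw tight against all three pins. Leave the small things lying around where they are.

Things in the scene. Friction and masses are not known exactly. Their poses are not given: they have to be found in the camera images.
- fixture: ground steel plate 210 x 210 x 16 mm, bolted to the bench, that carries the clamp. Origin: centre of its underside, on the bench; x and y along its edges, z up. In this frame the arm's pivot post (40 mm wide, 80 mm high) stands at (68, -22) mm and the nest lies at (-20, -55) mm; the trigger is on the +y side, its highest fixed part (the buffer's post) 52 mm above the bench
- locating_pins: three steel pins, 10 mm thick, 22 mm out of the plate. Origin: below the nest's centre, at the plate's underside; axes as the fixture. Side pins at x = -27 and +27, y = -22 mm; end pin at x = +41, y = 0 mm: a jaw lying along x touches the side pins with its centre at y = 0 and the end pin at x = 0. A finger has 44 mm between the side pins
- nest (a point): the point where the jaw's centre belongs when it lies flat on the plate (16 mm above the bench) and touches all three pins: 30 mm above the bench; axes as the fixture. The jaw's long (y) axis lies along this x axis, either way round
- pivot (a point): point on the arm's upright pivot axis, 76 mm above the bench, at the handle's height
- clamp_arm (a joint): angle of the sprung arm about the pivot axis, rad: 0 = shut (its nose stands in the nest), growing as it is cocked, clockwise from above (handle towards the fixture's +y). About 0.16 clamping the 34 mm wide jaw. The catch clicks in somewhere from 0.54 to 0.73: its setting differs each time and is not measured. A spring pulls it shut: 5 N at the handle at 0, 12 N cocked. Not caught, it snaps shut
- handle (a point): the arm's upright black round handle, 16 mm thick, free from 58 to 92 mm above the bench, 145 mm from the pivot axis (at joint 0 in the fixture's -x direction from it). This point lies on its axis, 76 mm above the bench, and moves with it. The arm below is a steel bar 18 mm wide, 46 to 58 mm above the bench
- buffer: rubber buffer, 12 mm thick, on a post; the latch plate under the arm meets it about 0.02 rad (3 mm at the handle) after the catch has clicked. The push at the handle then rises steeply, by some 8 N a mm. Let go, the arm settles back on the catch. Must not be loaded with more than 20 N. Origin: its unloaded face, 44 mm above the bench
- trigger (a joint): angle of the sear lever (trigger), rad: 0 = up (catching), growing as its thumb pad is pressed down, at most 0.145. It hinges 96 mm from the thumb pad's centre; the arm is let go at about 0.11 rad (10 to 11 mm at the thumb pad). It springs up again by itself
- thumb_pad (a point): centre of the top of the trigger's thumb pad, a ridged steel pad 24 x 22 mm, 42 mm above the bench when up, at the outer end of the lever on the fixture's +y side. Pressed straight down it needs 3 to 5 N and travels 14 mm to its stop
- jaw_centre (a point): centre of the bright soft jaw, a plain steel block 34 (x) x 72 (y) x 28 (z) mm with two screw holes from above, 0.3 to 0.6 kg, lying flat on the bench left of the fixture; y along its length, z up. The other loose jaw, farther back, is black and 34 mm high: leave it. The arm's nose bears on the middle of the jaw's long side
- soft_jaw: the same jaw; origin at the centre of its underside
- tee_nut: black T-nut lying on the bench, 32 x 40 x 21 mm: leave it. Origin at the centre of its underside
- cap_screw: black socket cap screw lying on the bench, 18 x 58 x 19 mm: leave it. Origin at the centre of its underside
- deburrer: deburring tool lying on the bench, 129 mm long, 18 mm thick: leave it. Origin at the centre of its underside
- bearing: ball bearing lying on the bench, 47 mm across, 14 mm high: leave it. Origin at the centre of its underside
Not all that is in view belongs to the job. There is more than one size of the soft_jaw; the job needs the smallest.

How it is judged:
By the outcome, as a careful person would: the job done as asked, in the order asked, and still so for the second after the job is handed in, with the robot touching nothing.
It also fails if it takes over 72 s, if anything falls off the work surface, if the arm or the gripper's body presses on something with over 40 N, if the wrist force passes 120 N, or if a joint passes its speed limit or range.

## Working session

There is one attempt and no reset: what is moved stays moved. The work goes in short steps, Python scripts to look and compute and a tool call to move; the robot and the scene stay as the last step left them, time stands still between calls to the robot, and variables do not carry over. Pictures are saved under pics/ and viewed, at most 10 in all, crops included, and the job is handed in when it is done.

Besides the shell and the picture viewer there is one more tool, called after "Call:" as name(argument=value, ...), one argument or row to a line, values as JSON. drive_tool: Moves the arm, as the interface text tells. Its arguments: {"type":"object","properties":{"angular":{"type":"array","items":{"type":"array","items":{"type":"number"}}},"delta_pos":{"type":"array","items":{"type":"array","items":{"type":"number"}}},"gripper":{"type":"array","items":{"type":"number"}},"squeeze":{"type":"number"}},"required":["angular","delta_pos","gripper"]}

```bash
mkdir -p pics; cat > h.py <<'E'
import numpy as np, cv2
from cell import telemetry, eyes, env, models
from scipy.spatial.transform import Rotation as R
def Rm(o):
    o=np.array(o,float)
    if o.shape==(3,3): return o
    if o.size==3: return R.from_euler('xyz',o,degrees=True).as_matrix()
    return R.from_quat(o).as_matrix()
def ray(p,uv):
    n=cv2.undistortPoints(np.array([[uv]],float),p['mtx'],np.array(p['D'],float))[0,0]
    return np.array(p['origin']),Rm(p['orientation'])@np.array([n[0],n[1],1])
def atz(p,uv,z):
    o,d=ray(p,uv); return o+d*(z-o[2])/d[2]
def proj(p,X):
    M=Rm(p['orientation']); rv=cv2.Rodrigues(M.T)[0]; t=-M.T@np.array(p['origin'])
    return cv2.projectPoints(np.array(X,float).reshape(-1,1,3),rv,t,p['mtx'],np.array(p['D'],float))[0][:,0]
def save(p,n): cv2.imwrite('pics/'+n,p['pixels'][:,:,::-1])
E
python3 - <<'E'
from h import *
np.set_printoptions(precision=4,suppress=True)
o=telemetry.get_obs(); print(o['tool_pos'],o['tool_rot'],o['force'],o['time_s'],env.finger_overhang)
ims=[]
for c in ['scene','top']:
    p=eyes.read_camera(c); print(c,p['origin'],p['orientation'],p['mtx'][0]); save(p,c+'0.png'); ims.append(p['pixels'])
    for t,z in [('fixture',.016),('locating_pins',.038),('handle',.076),('thumb_pad',.042),('soft_jaw',.028),('clamp_arm',.058),('buffer',.05)]:
        for r in models.search_frame(p,t)[:3]: print(t,round(r['p'],2),np.round(r['centre'],1),atz(p,r['centre'],z))
E
```

```text
[ 0.1441 -0.6333  0.2355] [-179.8911    0.0068   12.8253] [-0.2459  0.5321  0.3543] 0.0 0.014
scene [ 1.1764 -0.4218  0.7374] [-128.5725    0.53     56.7763] [381.0948   0.     249.4805]
fixture 0.73 [259.6 253.2] [ 0.6304 -0.0414  0.016 ]
locating_pins 0.43 [245.4 268.8] [ 0.6696 -0.1092  0.038 ]
handle 0.64 [254.3 248.9] [ 0.6576 -0.0757  0.076 ]
thumb_pad 0.59 [266.4 231.5] [0.597  0.0028 0.042 ]
soft_jaw 0.9 [275.7 147.7] [0.2578 0.2827 0.028 ]
soft_jaw 0.8 [239.  179.7] [0.3472 0.0741 0.028 ]
soft_jaw 0.57 [316.6 184.2] [0.5009 0.2606 0.028 ]
clamp_arm 0.65 [256.6 249.4] [ 0.6479 -0.0626  0.058 ]
top [0.3908 0.04   1.1737] [-175.5148   -0.9307  -89.1306] [370.1415   0.     262.4506]
fixture 0.79 [278.8 144.4] [ 0.6319 -0.027   0.016 ]
locating_pins 0.4 [160.5 181.2] [0.5061 0.3366 0.038 ]
handle 0.97 [291.8 141.9] [ 0.6278 -0.0626  0.076 ]
thumb_pad 0.51 [218.  131.3] [0.6642 0.1637 0.042 ]
thumb_pad 0.5 [264.7 157.1] [0.586  0.0177 0.042 ]
soft_jaw 0.79 [173.7 266.1] [0.248  0.2897 0.028 ]
soft_jaw 0.79 [244.  237.3] [0.3383 0.0773 0.028 ]
soft_jaw 0.54 [195.7 187.9] [0.4881 0.2298 0.028 ]
clamp_arm 0.66 [287.3 140.2] [ 0.6367 -0.0504  0.058 ]
clamp_arm 0.6 [356.8 133.2] [ 0.6626 -0.2642  0.058 ]
clamp_arm 0.53 [266.9 152. ] [0.599  0.0115 0.058 ]
```

```bash
python3 - <<'E'
import cv2
a=cv2.imread('pics/top0.png');b=cv2.imread('pics/scene0.png')
cv2.imwrite('pics/t1.png',cv2.resize(a[60:300,120:440],(800,600),interpolation=cv2.INTER_CUBIC))
cv2.imwrite('pics/s1.png',cv2.resize(b[120:360,130:450],(800,600),interpolation=cv2.INTER_CUBIC))
E
```

```text
(no output)
```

View pics/t1.png

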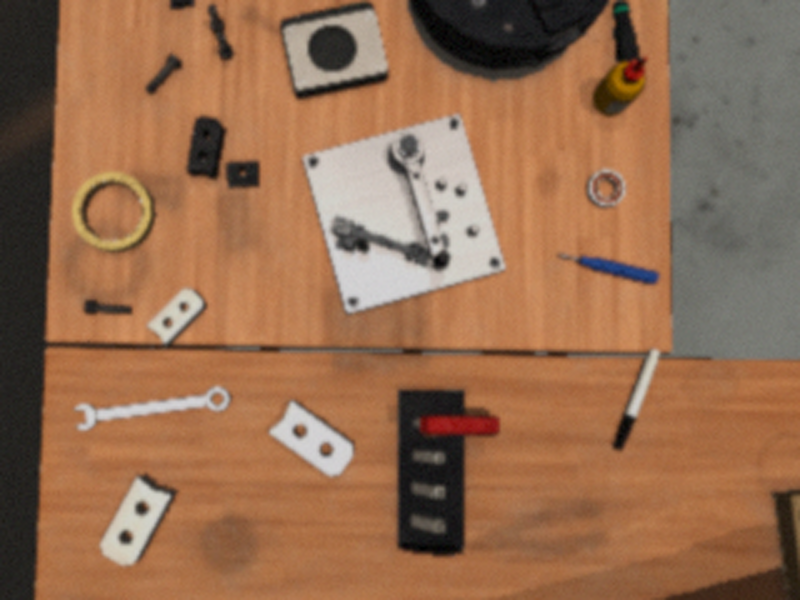

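View pics/s1.png

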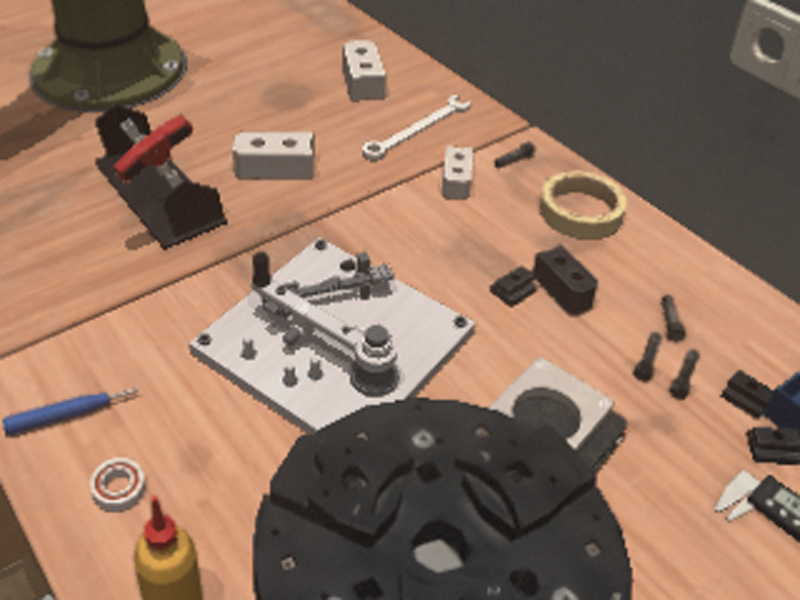

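Top crop: fixture plate amid (405,213), pivot (407,150), handle (440,258), pins (440,185), (460,190), (473,230), thumb pad about (348,240). Three bright jaws: the smallest is at (177,315), the others at (312,438) and (138,520). The scene crop agrees.

```bash
cat >> h.py <<'E'
def fixfit(uv,p,yaw0=16):
    # corners order: (-x+y),( +x+y),(+x-y),(-x-y)
    W=np.array([atz(p,c,.016)[:2] for c in uv]); c=W.mean(0)
    M=np.array([[-1,1],[1,1],[1,-1],[-1,-1]])*.105
    A=W-c; th=np.arctan2((M[:,0]*A[:,1]-M[:,1]*A[:,0]).sum(),(M*A).sum())
    return c,np.degrees(th),np.abs(A-M@np.array([[np.cos(th),np.sin(th)],[-np.sin(th),np.cos(th)]])).max()
def rect(p,mask,z):
    cs=max(cv2.findContours(mask.astype(np.uint8),0,2)[0],key=cv2.contourArea)
    W=np.array([atz(p,c[0],z)[:2] for c in cs],np.float32)*1000
    return cv2.minAreaRect(W)
def F(c,yaw,x,y): # mm fixture -> world
    a=np.radians(yaw); return np.array(c)+np.array([x*np.cos(a)-y*np.sin(a),x*np.sin(a)+y*np.cos(a)])/1000
def plan(pos,yaw,n=None):
    """rows for straight move to pos with tool down, given yaw"""
    o=telemetry.get_obs(); T=R.from_euler('xyz',o['tool_rot'],degrees=True); G=R.from_euler('xyz',[180,0,yaw],degrees=True)
    d=T.inv().apply(np.array(pos)-o['tool_pos'])*100; rv=(T.inv()*G).as_rotvec()
    print('tool delta cm',d.round(2),'rotvec',rv.round(3),'rows>=',np.linalg.norm(d)/5,np.linalg.norm(rv)/.15)
E
python3 - <<'E'
from h import *
np.set_printoptions(precision=4,suppress=True)
p=eyes.read_camera('top')
print(fixfit([(259.2,184.8),(242,123.2),(303.2,106.8),(322,167.2)],p))
for r in models.cut_out(p,'fixture')[:1]: print('fix rect',rect(p,r['pixels'],.016))
for r in models.cut_out(p,'soft_jaw')[:4]: print(r['p'],r['centre'],rect(p,r['pixels'],.028))
w=eyes.read_camera('wrist'); o=telemetry.get_obs()
T=Rm(o['tool_rot']); print('cam in tool',T.T@(np.array(w['origin'])-o['tool_pos']),T.T@Rm(w['orientation']),w['mtx'][0],w['D'])
plan([.61,-.04,.33],14)
E
```

```text
(array([ 0.6293, -0.036 ]), np.float64(16.731544424131588), np.float64(0.004688283627212936))
fix rect ((631.1498413085938, -34.25111389160156), (210.06094360351562, 211.31634521484375), 16.44316291809082)
0.92 [244.5, 236.3] ((342.8132629394531, 73.82414245605469), (96.79131317138672, 49.00624465942383), 55.4902229309082)
0.84 [192.3, 187.9] ((495.3650817871094, 246.03688049316406), (39.71342086791992, 69.81431579589844), 46.488224029541016)
0.84 [174.1, 267.9] ((240.71107482910156, 287.86346435546875), (57.427162170410156, 109.63053131103516), 64.79256439208984)
0.68 [266.8, 153.9] ((596.6433715820312, 0.5453071594238281), (106.7667236328125, 17.89868927001953), 74.15232849121094)
cam in tool [ 0.07    0.0003 -0.149 ] [[-0.0002 -0.9665 -0.2566]
 [ 1.     -0.0001 -0.0004]
 [ 0.0004 -0.2566  0.9665]] [308.2366   0.     257.7954] [-0.0685  0.      0.      0.      0.    ]
tool delta cm [ 58.6  -47.56  -9.35] rotvec [ 0.     0.    -0.021] rows>= 15.209186342969428 0.13687152289504095
```

Call:
drive_tool(
  angular=[
    [0,0,-0.002],
    [0,0,-0.002],
    [0,0,-0.002],
    [0,0,-0.002],
    [0,0,-0.002],
    [0,0,-0.002],
    [0,0,-0.002],
    [0,0,-0.002],
    [0,0,-0.002],
    [0,0,-0.002],
    [0,0,-0.002],
    [0,0,-0.002],
    [0,0,-0.002],
    [0,0,-0.002],
    [0,0,-0.002],
    [0,0,-0.002],
    [0,0,-0.002],
    [0,0,-0.002],
    [0,0,-0.002],
    [0,0,-0.002],
  ],
  delta_pos=[
    [2.95,-2.38,0],
    [2.95,-2.38,0],
    [2.95,-2.38,0],
    [2.95,-2.38,0],
    [2.95,-2.38,0],
    [2.95,-2.38,0],
    [2.95,-2.38,0],
    [2.95,-2.38,0],
    [2.95,-2.38,0],
    [2.95,-2.38,0],
    [2.95,-2.38,0],
    [2.95,-2.38,0],
    [2.95,-2.38,0],
    [2.95,-2.38,0],
    [2.95,-2.38,0],
    [2.95,-2.38,0],
    [2.95,-2.38,0],
    [2.95,-2.38,0],
    [2.95,-2.38,0],
    [2.95,-2.38,0],
  ],
  gripper=[5,5,5,5,5,5,5,5,5,5,5,5,5,5,5,5,5,5,5,5],
  squeeze=10,
)

```text
time_s: 3.0
tool_pos: [0.6032, -0.0289, 0.2367]
tool_rot: [180.0, -0.0, 15.1]
force: [0.2, 0.1, 0.5]
grip_width: 0.0499
grasp_force: 0.0
```

```bash
python3 - <<'E'
from h import *
np.set_printoptions(precision=4,suppress=True)
w=eyes.read_camera('wrist'); o=telemetry.get_obs(); print(o['time_s'],o['tool_pos'],o['tool_rot'],o['force'])
for t,z in [('handle',.085),('thumb_pad',.042),('clamp_arm',.058),('soft_jaw',.028),('locating_pins',.038)]:
    for r in models.search_frame(w,t)[:2]: print(t,round(r['p'],2),np.round(r['centre'],1),atz(w,r['centre'],z))
r=models.cut_out(w,'fixture')[0]; print(r['p'],rect(w,r['pixels'],.016))
c,y=(.6312,-.0343),16.44
im=w['pixels'][:,:,::-1].copy()
for x,yy,z in [(-105,105,16),(105,105,16),(105,-105,16),(-105,-105,16),(-47,-77,38),(7,-77,38),(21,-55,38),(68,-22,80),(-77,-22,92)]:
    u=proj(w,[*F(c,y,x,yy),z/1000])[0]; print(x,yy,u); cv2.circle(im,tuple(int(v) for v in u),3,(0,0,255),1)
cv2.imwrite('pics/w1.png',cv2.resize(im,(800,600)))
E
```

```text
3.05 [ 0.6058 -0.021   0.2366] [-179.7245   -0.2784   15.546 ] [1.847  4.3559 1.2117]
handle 0.66 [288.5 141.6] [ 0.6524 -0.0467  0.085 ]
handle 0.42 [220.  168.6] [0.6093 0.0112 0.085 ]
thumb_pad 0.95 [219.8 166.2] [0.6031 0.0152 0.042 ]
clamp_arm 0.68 [288.9 140.7] [ 0.6517 -0.0501  0.058 ]
soft_jaw 0.89 [ 31.4 194.4] [0.5052 0.2377 0.028 ]
locating_pins 0.64 [327.5 144.3] [ 0.6582 -0.0956  0.038 ]
locating_pins 0.19 [474.  174.9] [ 0.6717 -0.2775  0.038 ]
0.97 ((626.493408203125, -34.34199523925781), (223.16688537597656, 212.5037841796875), 16.595943450927734)
-105 105 [187.9074 234.3502]
105 105 [173.6478  60.7789]
105 -105 [359.103   56.4863]
-105 -105 [350.4897 230.6339]
-47 -77 [334.972  191.8742]
7 -77 [336.7697 145.4916]
21 -55 [317.6178 133.2695]
68 -22 [292.1837  86.7597]
-77 -22 [292.9916 234.626 ]
```

View pics/w1.png

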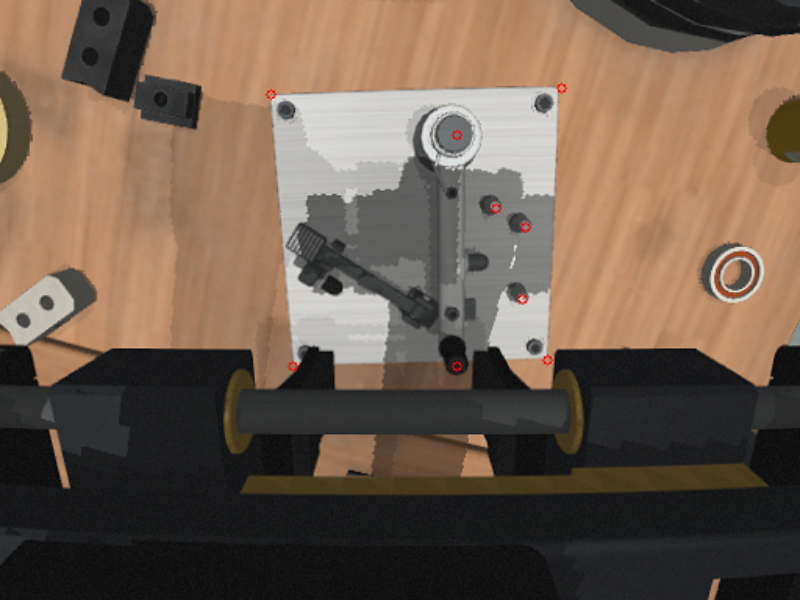

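Wrist view: predicted fixture points (red) lie within about 4 px of the pins at (490,204), (518,222), (517,292), the pivot at (452,132) and the handle at (455,350). The arm was still settling in this shot.

```bash
python3 - <<'E'
from h import *
np.set_printoptions(precision=4,suppress=True)
w=eyes.read_camera('wrist'); o=telemetry.get_obs(); print(o['time_s'],o['tool_pos'],o['tool_rot'],o['force'],o['joint_velocities'])
# plate corners + pins fit by bright-mask contour
g=cv2.cvtColor(w['pixels'],cv2.COLOR_RGB2GRAY)
c,y=(.6312,-.0343),16.44
for x,yy,z in [(105,105,16),(105,-105,16),(-47,-77,38),(7,-77,38),(21,-55,38),(68,-22,80),(-77,-22,92)]: print(x,yy,proj(w,[*F(c,y,x,yy),z/1000])[0])
save(w,'w2.png'); a=cv2.imread('pics/w2.png')
cv2.imwrite('pics/w2b.png',cv2.resize(a[45:245,165:385],(660*6//5,600*6//5*0+600*0+600),interpolation=cv2.INTER_CUBIC))
plan([*F(c,y,-77,-22),.13],y)
E
```

```text
3.4 [ 0.602  -0.0317  0.2366] [179.9408   0.029   14.9708] [-0.1329 -0.0203  0.0769] [ 0.122  -0.1112 -0.137  -0.0184 -0.151   0.0126 -0.0421]
105 105 [171.0273  58.9198]
105 -105 [356.8948  54.1726]
-47 -77 [333.0254 189.9952]
7 -77 [334.6651 143.4407]
21 -55 [315.4161 131.211 ]
68 -22 [289.4471  84.3435]
-77 -22 [290.7349 232.7348]
tool delta cm [-4.88  3.39 10.66] rotvec [ 0.001  0.001 -0.026] rows>= 2.441095455515206 0.1711199970727468
```

View pics/w2b.png

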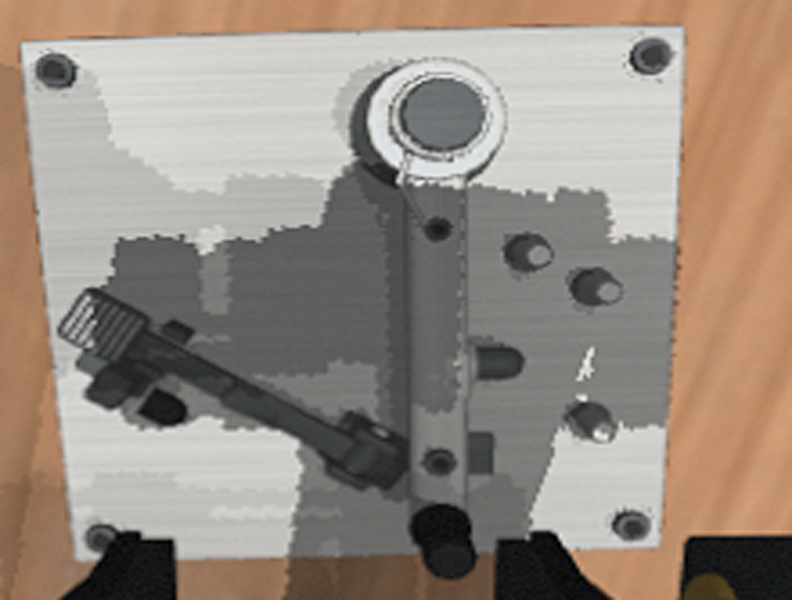

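```bash
cat >> h.py <<'E'
C,Y=(.6322,-.0337),16.44
E
python3 - <<'E'
from h import *
w=eyes.read_camera('wrist')
from scipy.optimize import least_squares
obs={(105,105,16):(171.1,59.3),(105,-105,16):(355.3,54),(7,-77,38):(333.9,142),(-47,-77,38):(332.2,188.3),(21,-55,38):(315,130.3),(68,-22,80):(288,82.7)}
f=lambda v:np.concatenate([proj(w,[*F(v[:2],v[2],k[0],k[1]),k[2]/1000])[0]-u for k,u in obs.items()])
s=least_squares(f,[*C,Y],x_scale=[.01,.01,1]); print(s.x,s.fun.round(1))
tp=atz(w,(192.8,152.3),.042)[:2]; a=np.radians(Y); d=tp-C; print('thumb world',tp,'fix',d@[np.cos(a),np.sin(a)],d@[-np.sin(a),np.cos(a)])
plan([*F(C,Y,-77,-22),.077],Y)
E
```

```text
[ 0.63182515 -0.03341308 16.70181184] [-1.1 -0.6  0.5 -1.   0.1  0.4  0.4  0.7 -0.3 -0.1  0.3  0.7]
thumb world [0.60947372 0.04501095] fix 0.00047891853425260244 0.08192476893178244
tool delta cm [-4.78  3.36 15.97] rotvec [ 0.001  0.    -0.026] rows>= 3.4003777607689445 0.1704884142823198
```

Call:
drive_tool(
  angular=[
    [0,0,-0.013],
    [0,0,-0.013],
    [0,0,0],
    [0,0,0],
    [0,0,0],
    [0,0,0],
    [0,0,0],
    [0,0,0],
    [0,0,0],
    [0,0,0],
    [0,0,0],
  ],
  delta_pos=[
    [-1.6,1.12,2],
    [-1.6,1.12,2],
    [-1.6,1.12,2],
    [0,0,2],
    [0,0,2],
    [0,0,2],
    [0,0,1.6],
    [0,0,1.2],
    [0,0,0.8],
    [0,0,0.35],
    [0,0,0],
  ],
  gripper=[4,4,4,4,4,4,4,4,4,4,4],
)

```text
time_s: 4.55
tool_pos: [0.5655, -0.0754, 0.0769]
tool_rot: [-180.0, 0.0, 16.6]
force: [-0.1, -0.0, 0.8]
grip_width: 0.0399
grasp_force: 0.0
```

Call:
drive_tool(
  angular=[
    [0,0,0],
    [0,0,0],
    [0,0,0],
    [0,0,0],
  ],
  delta_pos=[
    [0,0,0],
    [0,0,0],
    [0,0,0],
    [0,0,0],
  ],
  gripper=[3.2,3.2,3.2,3.2],
)

```text
time_s: 4.95
tool_pos: [0.5657, -0.0755, 0.0774]
tool_rot: [180.0, -0.0, 16.6]
force: [-0.6, -0.6, -0.6]
grip_width: 0.0322
grasp_force: 0.0
```

```bash
sed -i 's/^C,Y=.*/C,Y=(.632,-.0335),16.55/' h.py; python3 - <<'E'
from h import *
o=telemetry.get_obs(); print({k:np.round(o[k],4) for k in ['time_s','tool_pos','tool_rot','force','grip_width']})
plan([*F(C,Y,-77,-22),.077],Y)
w=eyes.read_camera('wrist')
for r in models.search_frame(w,'handle')[:1]: print(r['p'],r['centre'])
print(proj(w,[[*F(C,Y,-77,-22),.092]]))
E
```

```text
{'time_s': np.float64(4.95), 'tool_pos': array([ 0.5657, -0.0755,  0.0774]), 'tool_rot': array([ 1.799739e+02, -2.620000e-02,  1.660180e+01]), 'force': array([-0.6348, -0.5627, -0.566 ]), 'grip_width': np.float64(0.0322)}
tool delta cm [-0.15  0.06  0.04] rotvec [ 0.    -0.     0.001] rows>= 0.03290296240261519 0.0074031847475917595
0.88 [262.6, 129.4]
[[258.71306365 265.6730095 ]]
```

Call:
drive_tool(
  angular=[
    [0,0,0],
    [0,0,0],
    [0,0,0],
    [0,0,0],
    [0,0,0],
    [0,0,0],
  ],
  delta_pos=[
    [-0.1,0,0],
    [0,0,0],
    [0,0,0],
    [0,0,0],
    [0,0,0],
    [0,0,0],
  ],
  gripper=[1,1,1,1,1,1],
  squeeze=20,
)

```text
time_s: 5.65
tool_pos: [0.5644, -0.0757, 0.077]
tool_rot: [180.0, 0.0, 16.6]
force: [0.0, -0.3, -0.4]
grip_width: 0.0151
grasp_force: 20.0
```

Call:
drive_tool(
  angular=[
    [0,0,0.04],
    [0,0,0.04],
    [0,0,0.04],
    [0,0,0.04],
    [0,0,0.04],
    [0,0,0.04],
    [0,0,0.04],
    [0,0,0.04],
    [0,0,0.04],
    [0,0,0.04],
    [0,0,0.04],
    [0,0,0.04],
    [0,0,0],
    [0,0,0],
  ],
  delta_pos=[
    [0.012,-0.58,0],
    [0.012,-0.58,0],
    [0.012,-0.58,0],
    [0.012,-0.58,0],
    [0.012,-0.58,0],
    [0.012,-0.58,0],
    [0.012,-0.58,0],
    [0.012,-0.58,0],
    [0.012,-0.58,0],
    [0.012,-0.58,0],
    [0.012,-0.58,0],
    [0.012,-0.58,0],
    [0,0,0],
    [0,0,0],
  ],
  gripper=[1,1,1,1,1,1,1,1,1,1,1,1,1,1],
)

```text
time_s: 7.05
tool_pos: [0.5603, -0.011, 0.077]
tool_rot: [179.7, 0.1, -11.0]
force: [-3.0, -7.7, 3.3]
grip_width: 0.0151
grasp_force: 20.0
```

```bash
cat > st.py <<'E'
from h import *
o=telemetry.get_obs(); d=o['tool_pos'][:2]-F(C,Y,68,-22); a=np.radians(Y)
l=np.array([d@[np.cos(a),np.sin(a)],d@[-np.sin(a),np.cos(a)]]); th=np.arctan2(l[1],-l[0])
T=Rm(o['tool_rot']); print('theta',th.round(4),'r',np.linalg.norm(l).round(4),'toolF',(T.T@o['force']).round(2),'grip',np.round(o['grip_width'],4),np.round(o['grasp_force'],1),'t',o['time_s'],'z',o['tool_pos'][2],'tang', round(float(-(o['force'][:2]@np.array([[np.cos(a),-np.sin(a)],[np.sin(a),np.cos(a)]])@[np.sin(th),np.cos(th)])),2))
E
python3 st.py
```

```text
theta 0.4561 r 0.1452 toolF [-1.44  8.18 -3.29] grip 0.0151 20.0 t 7.05 z 0.07700033639039938 tang 8.12
```

Call:
drive_tool(
  angular=[
    [0,0,0.02],
    [0,0,0.02],
    [0,0,0.02],
    [0,0,0],
    [0,0,0],
  ],
  delta_pos=[
    [0.003,-0.29,0],
    [0.003,-0.29,0],
    [0.003,-0.29,0],
    [0,0,0],
    [0,0,0],
  ],
  gripper=[1,1,1,1,1],
)

```text
time_s: 7.55
tool_pos: [0.5618, -0.0036, 0.077]
tool_rot: [179.6, 0.1, -14.5]
force: [-4.9, -9.4, 4.5]
grip_width: 0.0151
grasp_force: 20.0
```

```bash
python3 st.py
```

```text
theta 0.5083 r 0.1452 toolF [-2.4  10.4  -4.38] grip 0.0151 20.0 t 7.55 z 0.07695660609636341 tang 10.28
```

Call:
drive_tool(
  angular=[
    [0,0,0.012],
    [0,0,0.012],
    [0,0,0],
  ],
  delta_pos=[
    [0.001,-0.174,0],
    [0.001,-0.174,0],
    [0,0,0],
  ],
  gripper=[1,1,1],
)

```text
time_s: 7.85
tool_pos: [0.5624, -0.0008, 0.0769]
tool_rot: [179.5, 0.1, -15.9]
force: [-4.6, -10.2, 5.2]
grip_width: 0.0151
grasp_force: 20.0
```

Call:
drive_tool(
  angular=[
    [0,0,0.012],
    [0,0,0],
  ],
  delta_pos=[
    [0.001,-0.174,0],
    [0,0,0],
  ],
  gripper=[1,1],
)

```text
time_s: 8.05
tool_pos: [0.5628, 0.0007, 0.0769]
tool_rot: [179.5, 0.1, -16.6]
force: [-4.5, -9.5, 5.3]
grip_width: 0.0151
grasp_force: 20.0
```

```bash
python3 st.py
```

```text
theta 0.5392 r 0.1452 toolF [-1.58 10.45 -5.25] grip 0.0151 20.0 t 8.05 z 0.07690960996086274 tang 10.33
```

Call:
drive_tool(
  angular=[
    [0,0,0.012],
    [0,0,0],
  ],
  delta_pos=[
    [0.001,-0.174,0],
    [0,0,0],
  ],
  gripper=[1,1],
)

```text
time_s: 8.25
tool_pos: [0.5632, 0.0024, 0.0769]
tool_rot: [179.5, 0.1, -17.3]
force: [-6.2, -10.1, 5.2]
grip_width: 0.0151
grasp_force: 20.0
```

```bash
python3 st.py
```

```text
theta 0.5509 r 0.1452 toolF [-2.9  11.48 -5.12] grip 0.0151 20.0 t 8.25 z 0.07690249745479343 tang 11.31
```

Call:
drive_tool(
  angular=[
    [0,0,0.012],
    [0,0,0],
  ],
  delta_pos=[
    [0.001,-0.174,0],
    [0,0,0],
  ],
  gripper=[1,1],
)

```text
time_s: 8.45
tool_pos: [0.5636, 0.004, 0.0769]
tool_rot: [179.5, 0.1, -18.0]
force: [-5.2, -11.1, 5.7]
grip_width: 0.0152
grasp_force: 20.0
```

```bash
python3 st.py
```

```text
theta 0.5625 r 0.1452 toolF [-1.49 12.25 -5.64] grip 0.0152 20.0 t 8.45 z 0.07690166519839835 tang 12.13
```

Call:
drive_tool(
  angular=[
    [0,0,0.012],
    [0,0,0],
  ],
  delta_pos=[
    [0.001,-0.174,0],
    [0,0,0],
  ],
  gripper=[1,1],
)

```text
time_s: 8.65
tool_pos: [0.5641, 0.0056, 0.0769]
tool_rot: [179.5, 0.1, -18.7]
force: [-5.1, -11.0, 6.1]
grip_width: 0.0156
grasp_force: 20.0
```

```bash
python3 st.py
```

```text
theta 0.5739 r 0.1452 toolF [-1.34 12.16 -6.03] grip 0.0156 20.0 t 8.65 z 0.07689060041949809 tang 12.04
```

Call:
drive_tool(
  angular=[
    [0,0,0.012],
    [0,0,0],
  ],
  delta_pos=[
    [0.001,-0.174,0],
    [0,0,0],
  ],
  gripper=[1,1],
  squeeze=35,
)

```text
time_s: 8.85
tool_pos: [0.5646, 0.0073, 0.0769]
tool_rot: [179.5, 0.1, -19.4]
force: [-6.2, -9.4, 6.4]
grip_width: 0.0149
grasp_force: 35.0
```

```bash
python3 st.py
```

```text
theta 0.5858 r 0.1452 toolF [-2.71 10.97 -6.28] grip 0.0149 35.0 t 8.85 z 0.0769213642131332 tang 10.8
```

Call:
drive_tool(
  angular=[
    [0,0,0.01],
    [0,0,0],
  ],
  delta_pos=[
    [0.001,-0.145,0],
    [0,0,0],
  ],
  gripper=[1,1],
)

```text
time_s: 9.05
tool_pos: [0.565, 0.0086, 0.0769]
tool_rot: [179.5, 0.1, -19.9]
force: [-6.1, -9.5, 6.5]
grip_width: 0.0151
grasp_force: 35.0
```

```bash
python3 st.py
```

```text
theta 0.5954 r 0.1452 toolF [-2.54 11.08 -6.35] grip 0.0151 35.0 t 9.05 z 0.076919441687807 tang 10.91
```

Call:
drive_tool(
  angular=[
    [0,0,0.01],
    [0,0,0],
  ],
  delta_pos=[
    [0.001,-0.145,0],
    [0,0,0],
  ],
  gripper=[1,1],
)

```text
time_s: 9.25
tool_pos: [0.5655, 0.0102, 0.0769]
tool_rot: [179.5, 0.1, -20.5]
force: [-6.5, -10.1, 6.1]
grip_width: 0.0149
grasp_force: 35.0
```

```bash
python3 st.py
```

```text
theta 0.6072 r 0.1452 toolF [-2.6  11.83 -6.02] grip 0.0149 35.0 t 9.25 z 0.07690820997968999 tang 11.67
```

Call:
drive_tool(
  angular=[
    [0,0,0.01],
    [0,0,0],
  ],
  delta_pos=[
    [0.001,-0.145,0],
    [0,0,0],
  ],
  gripper=[1,1],
)

```text
time_s: 9.45
tool_pos: [0.566, 0.0116, 0.0769]
tool_rot: [179.5, 0.1, -21.1]
force: [-6.9, -8.9, 6.7]
grip_width: 0.0151
grasp_force: 35.0
```

```bash
python3 st.py
```

```text
theta 0.6173 r 0.1452 toolF [-3.29 10.88 -6.59] grip 0.0151 35.0 t 9.45 z 0.0769218451327618 tang 10.68
```

Call:
drive_tool(
  angular=[
    [0,0,0.01],
    [0,0,0],
  ],
  delta_pos=[
    [0.001,-0.145,0],
    [0,0,0],
  ],
  gripper=[1,1],
)

```text
time_s: 9.65
tool_pos: [0.5665, 0.0129, 0.077]
tool_rot: [179.5, 0.1, -21.6]
force: [-6.7, -9.6, 7.2]
grip_width: 0.0151
grasp_force: 35.0
```

```bash
python3 st.py
```

```text
theta 0.627 r 0.1452 toolF [-2.72 11.48 -7.14] grip 0.0151 35.0 t 9.65 z 0.0769522576242939 tang 11.29
```

Call:
drive_tool(
  angular=[
    [0,0,0.01],
    [0,0,0],
  ],
  delta_pos=[
    [0.001,-0.145,0],
    [0,0,0],
  ],
  gripper=[1,1],
)

```text
time_s: 9.85
tool_pos: [0.5669, 0.0143, 0.0769]
tool_rot: [179.5, 0.1, -22.2]
force: [-7.4, -10.6, 6.4]
grip_width: 0.0152
grasp_force: 35.0
```

```bash
python3 st.py
```

```text
theta 0.6368 r 0.1452 toolF [-2.85 12.61 -6.23] grip 0.0152 35.0 t 9.85 z 0.07690743626985755 tang 12.43
```

Call:
drive_tool(
  angular=[
    [0,0,0.01],
    [0,0,0],
  ],
  delta_pos=[
    [0.001,-0.145,0],
    [0,0,0],
  ],
  gripper=[1,1],
)

```text
time_s: 10.05
tool_pos: [0.5674, 0.0157, 0.0769]
tool_rot: [179.5, 0.1, -22.8]
force: [-6.8, -10.0, 7.4]
grip_width: 0.0152
grasp_force: 35.0
```

```bash
python3 st.py
```

```text
theta 0.6467 r 0.1453 toolF [-2.37 11.92 -7.29] grip 0.0152 35.0 t 10.05 z 0.07691427205306241 tang 11.74
```

Call:
drive_tool(
  angular=[
    [0,0,0.01],
    [0,0,0],
  ],
  delta_pos=[
    [0.001,-0.145,0],
    [0,0,0],
  ],
  gripper=[1,1],
)

```text
time_s: 10.25
tool_pos: [0.5679, 0.017, 0.0769]
tool_rot: [179.5, 0.1, -23.4]
force: [-7.2, -10.0, 6.8]
grip_width: 0.0155
grasp_force: 35.0
```

```bash
python3 st.py
```

```text
theta 0.6565 r 0.1453 toolF [-2.64 12.09 -6.67] grip 0.0155 35.0 t 10.25 z 0.07689305192239547 tang 11.91
```

Call:
drive_tool(
  angular=[
    [0,0,0.01],
    [0,0,0],
  ],
  delta_pos=[
    [0.001,-0.145,0],
    [0,0,0],
  ],
  gripper=[1,1],
)

```text
time_s: 10.45
tool_pos: [0.5684, 0.0184, 0.0769]
tool_rot: [179.5, 0.1, -23.9]
force: [-7.1, -10.6, 7.8]
grip_width: 0.0151
grasp_force: 35.0
```

```bash
python3 st.py
```

```text
theta 0.6666 r 0.1453 toolF [-2.23 12.69 -7.68] grip 0.0151 35.0 t 10.45 z 0.07689325768723655 tang 12.52
```

Call:
drive_tool(
  angular=[
    [0,0,0.01],
    [0,0,0],
  ],
  delta_pos=[
    [0.001,-0.145,0],
    [0,0,0],
  ],
  gripper=[1,1],
)

```text
time_s: 10.65
tool_pos: [0.5689, 0.0198, 0.0769]
tool_rot: [179.5, 0.1, -24.5]
force: [-8.1, -9.5, 8.1]
grip_width: 0.0151
grasp_force: 35.0
```

```bash
python3 st.py
```

```text
theta 0.6769 r 0.1453 toolF [-3.46 12.04 -8.03] grip 0.0151 35.0 t 10.65 z 0.07689006581851235 tang 11.82
```

Call:
drive_tool(
  angular=[
    [0,0,0.01],
    [0,0,0],
  ],
  delta_pos=[
    [0.001,-0.145,0],
    [0,0,0],
  ],
  gripper=[1,1],
)

```text
time_s: 10.85
tool_pos: [0.5695, 0.0212, 0.0769]
tool_rot: [179.4, 0.1, -25.1]
force: [-7.2, -9.1, 7.9]
grip_width: 0.0147
grasp_force: 35.0
```

```bash
python3 st.py
```

```text
theta 0.6872 r 0.1453 toolF [-2.67 11.31 -7.74] grip 0.0147 35.0 t 10.85 z 0.07691008262839283 tang 11.13
```

Call:
drive_tool(
  angular=[
    [0,0,0.01],
    [0,0,0],
  ],
  delta_pos=[
    [0.001,-0.145,0],
    [0,0,0],
  ],
  gripper=[1,1],
)

```text
time_s: 11.05
tool_pos: [0.5701, 0.0225, 0.0769]
tool_rot: [179.4, 0.1, -25.6]
force: [-7.0, -9.6, 7.7]
grip_width: 0.0144
grasp_force: 35.0
```

```bash
python3 st.py
```

```text
theta 0.6975 r 0.1453 toolF [-2.13 11.76 -7.61] grip 0.0144 35.0 t 11.05 z 0.0769036595739252 tang 11.6
```

Call:
drive_tool(
  angular=[
    [0,0,0.01],
    [0,0,0],
  ],
  delta_pos=[
    [0.001,-0.145,0],
    [0,0,0],
  ],
  gripper=[1,1],
)

```text
time_s: 11.25
tool_pos: [0.5704, 0.0234, 0.0769]
tool_rot: [179.4, 0.2, -26.2]
force: [-9.1, -10.3, 8.3]
grip_width: 0.0149
grasp_force: 35.0
```

```bash
python3 st.py
```

```text
theta 0.7041 r 0.1454 toolF [-3.61 13.35 -8.13] grip 0.0149 35.0 t 11.25 z 0.0768731535932206 tang 13.1
```

Call:
drive_tool(
  angular=[
    [0,0,0.005],
    [0,0,0],
  ],
  delta_pos=[
    [0,-0.07,0],
    [0,0,0],
  ],
  gripper=[1,1],
)

```text
time_s: 11.45
tool_pos: [0.5705, 0.0236, 0.0769]
tool_rot: [179.4, 0.2, -26.5]
force: [-9.1, -11.2, 8.8]
grip_width: 0.015
grasp_force: 35.0
```

```bash
python3 st.py
```

```text
theta 0.7055 r 0.1454 toolF [-3.22 14.17 -8.61] grip 0.015 35.0 t 11.45 z 0.07685362534239663 tang 13.91
```

Call:
drive_tool(
  angular=[
    [0,0,-0.01],
    [0,0,-0.01],
    [0,0,-0.01],
    [0,0,0],
  ],
  delta_pos=[
    [0,0.145,0],
    [0,0.145,0],
    [0,0.145,0],
    [0,0,0],
  ],
  gripper=[1,1,1,1],
)

```text
time_s: 11.85
tool_pos: [0.57, 0.0223, 0.0769]
tool_rot: [179.7, 0.1, -24.7]
force: [-4.2, -6.0, 5.7]
grip_width: 0.0151
grasp_force: 35.0
```

```bash
python3 st.py
```

```text
theta 0.6961 r 0.1453 toolF [-1.36  7.25 -5.67] grip 0.0151 35.0 t 11.85 z 0.07692566793259902 tang 7.18
```

Call:
drive_tool(
  angular=[
    [0,0,-0.01],
    [0,0,-0.01],
    [0,0,0],
  ],
  delta_pos=[
    [0,0.145,0],
    [0,0.145,0],
    [0,0,0],
  ],
  gripper=[1,1,1],
)

```text
time_s: 12.15
tool_pos: [0.5698, 0.022, 0.0769]
tool_rot: [179.9, 0.0, -23.5]
force: [-3.2, -4.7, 2.7]
grip_width: 0.0145
grasp_force: 35.0
```

```bash
python3 st.py
```

```text
theta 0.6935 r 0.1453 toolF [-1.02  5.58 -2.71] grip 0.0145 35.0 t 12.15 z 0.07692104597182226 tang 5.57
```

Call:
drive_tool(
  angular=[
    [0,0,0],
    [0,0,0],
    [0,0,0],
    [0,0,0],
    [0,0,0],
    [0,0,0],
    [0,0,0],
    [0,0,0],
    [0,0,0],
    [0,0,0],
  ],
  delta_pos=[
    [0,0,0],
    [0,0,0],
    [0,0,0],
    [0,0,0],
    [0,0,-1],
    [0,0,-2],
    [0,0,-3],
    [0,0,-4],
    [0,0,-3],
    [0,0,-1],
  ],
  gripper=[4,4,4,4,4,4,4,4,4,4],
)

```text
time_s: 13.15
tool_pos: [0.5725, 0.0241, 0.2217]
tool_rot: [-179.8, -0.4, -23.4]
force: [0.1, 0.3, -0.7]
grip_width: 0.0398
grasp_force: 0.0
```

```bash
python3 - <<'E'
from h import *
o=telemetry.get_obs(); print(o['time_s'],o['tool_pos'],o['tool_rot'],o['force'])
w=eyes.read_camera('wrist'); t=eyes.read_camera('top')
for r in models.search_frame(t,'handle')[:2]: print('handle',r['p'],r['centre'],atz(t,r['centre'],.076))
for p,n in ((w,'wrist'),(t,'top')):
  for r in models.cut_out(p,'soft_jaw')[:3]: print(n,r['p'],r['centre'],rect(p,r['pixels'],.028))
plan([.515,.225,.18],-43.5)
a=np.hstack([w['pixels'][:,:,::-1][:300,:400],t['pixels'][:,:,::-1][60:360,120:440]]); cv2.imwrite('pics/a3.png',cv2.resize(a,(792,330)))
E
```

```text
13.15 [0.57254168 0.02413707 0.22169912] [-179.84578775   -0.38267297  -23.41827178] [ 0.07723788  0.26616968 -0.71313169]
wrist 0.5 [284.3, 105.7] ((632.5111083984375, -31.63428497314453), (203.2432861328125, 203.955322265625), 16.906465530395508)
wrist 0.5 [243.7, 153.5] ((604.6609497070312, 39.58943176269531), (40.179664611816406, 22.966014862060547), 72.12893676757812)
top 0.79 [170.8, 266.1] ((241.7226104736328, 289.13385009765625), (54.765811920166016, 107.81410217285156), 62.509552001953125)
top 0.68 [188.3, 189.6] ((493.07049560546875, 245.21495056152344), (35.29474639892578, 67.71268463134766), 46.60516357421875)
top 0.57 [243.7, 236.0] ((344.0509033203125, 74.63716125488281), (94.60377502441406, 46.484439849853516), 54.24254608154297)
tool delta cm [-13.01 -16.34   3.54] rotvec [0.002 0.002 0.35 ] rows>= 4.23657406240006 2.33436125018592
```

View pics/a3.png

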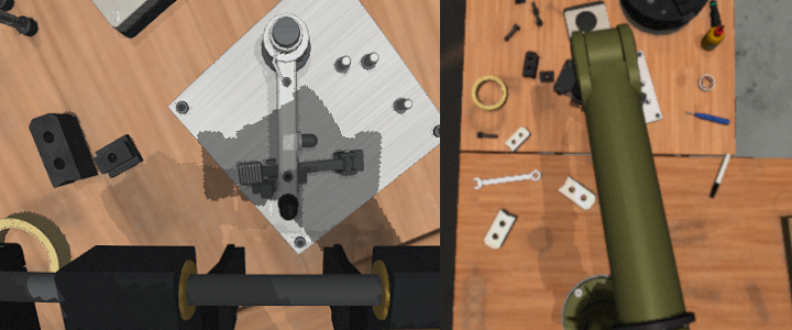

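Wrist (left): the arm stands cocked at (290,120), handle at (288,207), held by the catch with the gripper off it. Small jaw in the top view (right) at (517,139).

Call:
drive_tool(
  angular=[
    [0,0,0],
    [0,0,0],
    [0,0,0],
    [0,0,0],
    [0,0,0],
    [0,0,0],
    [0,0,0.07],
    [0,0,0.07],
    [0,0,0.07],
    [0,0,0.07],
    [0,0,0.07],
    [0,0,0],
    [0,0,0],
    [0,0,0],
  ],
  delta_pos=[
    [-2.17,-2.72,0.6],
    [-2.17,-2.72,0.6],
    [-2.17,-2.72,0.6],
    [-2.17,-2.72,0.6],
    [-2.17,-2.72,0.6],
    [-2.17,-2.72,0.6],
    [0,0,0],
    [0,0,0],
    [0,0,0],
    [0,0,0],
    [0,0,0],
    [0,0,0],
    [0,0,0],
    [0,0,0],
  ],
  gripper=[5,5,5,5,5,5,5,5,5,5,5,5,5,5],
  squeeze=20,
)

```text
time_s: 14.8
tool_pos: [0.514, 0.2243, 0.1736]
tool_rot: [179.1, 0.2, -37.3]
force: [-0.4, -0.1, -0.4]
grip_width: 0.0497
grasp_force: 0.0
```

```bash
python3 - <<'E'
from h import *
np.set_printoptions(precision=4,suppress=True)
w=eyes.read_camera('wrist'); o=telemetry.get_obs(); print(o['time_s'],o['tool_pos'],o['tool_rot'],o['force'])
for r in models.cut_out(w,'soft_jaw')[:3]:
    print(r['p'],r['centre'],rect(w,r['pixels'],.028)); 
im=w['pixels'][:,:,::-1].copy(); np.save('w4.npy',im)
plan([.494,.2455,.1],-43.5)
cv2.imwrite('pics/w4.png',cv2.resize(im,(800,600)))
E
```

```text
14.85 [0.5143 0.2237 0.1739] [179.1281   0.1634 -37.3653] [ 0.42   -0.3976 -0.3098]
0.81 [247.6, 208.1] ((497.99774169921875, 247.99838256835938), (34.892704010009766, 77.11983489990234), 47.444034576416016)
0.69 [466.8, 215.2] ((359.2008056640625, 71.09296417236328), (120.5263900756836, 50.431766510009766), 34.244415283203125)
tool delta cm [-2.97 -0.62  7.4 ] rotvec [0.015 0.002 0.106] rows>= 1.6005997406679995 0.714255592789285
```

View pics/w4.png

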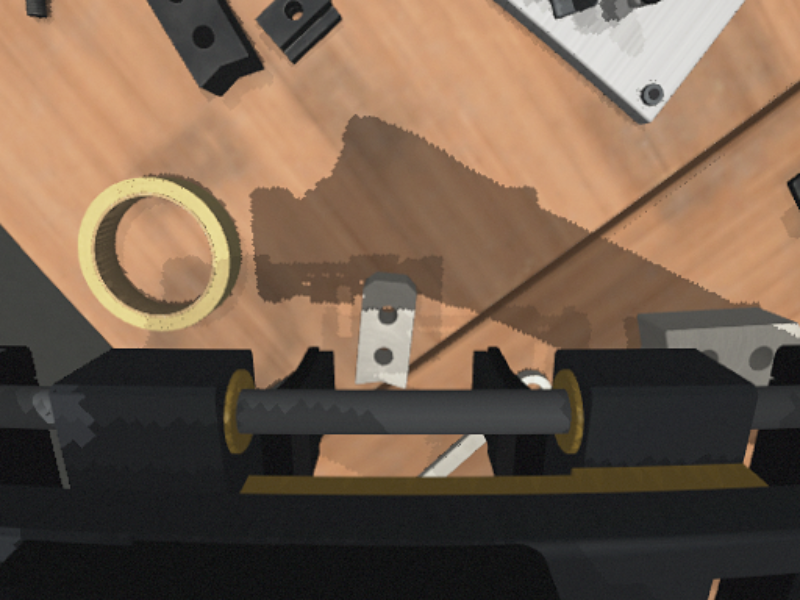

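Wrist view: small jaw below the fingers, screw holes at (388,315) and (383,356), ends near rows 280 and 385. The screw is out of view and not in the way.

```bash
python3 - <<'E'
from h import *
np.set_printoptions(precision=4,suppress=True)
w=eyes.read_camera('wrist'); k=1.5625
A=atz(w,(388/k,315/k),.028);B=atz(w,(383/k,356/k),.028); m=(A+B)/2; d=A-B; print(A,B,m,np.degrees(np.arctan2(d[1],d[0])))
im=w['pixels'][:,:,::-1]
for uv in [(363,285),(415,287),(357,384),(407,387)]: print(uv,atz(w,(uv[0]/k,uv[1]/k),.028))
plan([m[0],m[1],.09],-43)
E
```

```text
[0.506  0.2388 0.028 ] [0.486  0.2586 0.028 ] [0.496  0.2487 0.028 ] -44.573693336844805
(363, 285) [0.5311 0.2392 0.028 ]
(415, 287) [0.5101 0.2141 0.028 ]
(357, 384) [0.4809 0.2845 0.028 ]
(407, 387) [0.4588 0.2596 0.028 ]
tool delta cm [-3.04 -1.02  8.41] rotvec [0.015 0.002 0.097] rows>= 1.8002565672060116 0.6514079392594658
```

Call:
drive_tool(
  angular=[
    [0.015,0.002,0.05],
    [0,0,0.047],
    [0,0,0],
    [0,0,0],
    [0,0,0],
    [0,0,0],
    [0,0,0],
    [0,0,0],
  ],
  delta_pos=[
    [-1.02,-0.34,2],
    [-1.02,-0.34,2],
    [-1.02,-0.34,2.0],
    [0,0,2.0],
    [0,0,1],
    [0,0,0],
    [0,0,0],
    [0,0,0],
  ],
  gripper=[5,5,5,5,5,5,5,5],
)

```text
time_s: 15.75
tool_pos: [0.5025, 0.2413, 0.1012]
tool_rot: [179.3, 0.3, -40.2]
force: [0.2, -0.7, -0.6]
grip_width: 0.0499
grasp_force: 0.0
```

```bash
python3 - <<'E'
from h import *
np.set_printoptions(precision=4,suppress=True)
o=telemetry.get_obs(); print(o['time_s'],o['tool_pos'],o['tool_rot'],o['force'],o['qpos'])
plan([.4955,.249,.020],-43)
E
```

```text
15.75 [0.5025 0.2413 0.1012] [179.3173   0.2849 -40.2487] [ 0.2139 -0.7154 -0.6385] [ -49.3374   14.442    23.8996  105.7826   -6.5641   61.8684 -153.1782]
tool delta cm [-0.99 -0.23  8.12] rotvec [0.012 0.005 0.048] rows>= 1.637182185045654 0.33169114692211804
```

Joint 7 is near its limit, so I'll grasp with the gripper turned half round.

Call:
drive_tool(
  angular=[
    [0,0,-0.14],
    [0,0,-0.14],
    [0,0,-0.14],
    [0,0,-0.14],
    [0,0,-0.14],
    [0,0,-0.14],
    [0,0,-0.14],
    [0,0,-0.14],
    [0,0,-0.14],
    [0,0,-0.14],
    [0,0,-0.14],
    [0,0,-0.14],
    [0,0,-0.14],
    [0,0,-0.14],
    [0,0,-0.14],
    [0,0,-0.14],
    [0,0,-0.14],
    [0,0,-0.14],
    [0,0,-0.14],
    [0,0,-0.14],
  ],
  delta_pos=[
    [0,0,-0.2],
    [0,0,-0.2],
    [0,0,0],
    [0,0,0],
    [0,0,0],
    [0,0,0],
    [0,0,0],
    [0,0,0],
    [0,0,0],
    [0,0,0],
    [0,0,0],
    [0,0,0],
    [0,0,0],
    [0,0,0],
    [0,0,0],
    [0,0,0],
    [0,0,0],
    [0,0,0],
    [0,0,0],
    [0,0,0],
  ],
  gripper=[5,5,5,5,5,5,5,5,5,5,5,5,5,5,5,5,5,5,5,5],
)

```text
time_s: 17.75
tool_pos: [0.5023, 0.2416, 0.1052]
tool_rot: [-179.3, -0.0, 120.5]
force: [-0.3, -0.0, 1.7]
grip_width: 0.0502
grasp_force: 0.0
```

```bash
python3 - <<'E'
from h import *
np.set_printoptions(precision=4,suppress=True)
o=telemetry.get_obs(); print(o['time_s'],o['tool_pos'],o['tool_rot'],o['force'],o['qpos'])
plan([.4955,.249,.060],136.5)
E
```

```text
17.75 [0.5023 0.2416 0.1052] [-179.2643   -0.0224  120.5421] [-0.3318 -0.0447  1.668 ] [-32.6311  13.5409   4.7671 104.9807  -1.2479  62.2652   3.1415]
tool delta cm [ 0.98 -0.15  4.53] rotvec [-0.013 -0.002 -0.279] rows>= 0.9269772034734626 1.8587276558587644
```

Call:
drive_tool(
  angular=[
    [-0.013,-0.002,-0.14],
    [0,0,-0.139],
    [0,0,0],
    [0,0,0],
    [0,0,0],
  ],
  delta_pos=[
    [0.4,-0.15,0],
    [0.58,0,0],
    [0,0,0],
    [0,0,0],
    [0,0,0],
  ],
  gripper=[5,5,5,5,5],
)

```text
time_s: 18.25
tool_pos: [0.4951, 0.2485, 0.1045]
tool_rot: [-179.9, 0.0, 136.1]
force: [-0.3, 0.3, 0.4]
grip_width: 0.05
grasp_force: 0.0
```

```bash
python3 - <<'E'
from h import *
np.set_printoptions(precision=4,suppress=True)
w=eyes.read_camera('wrist')
o=telemetry.get_obs(); print(o['time_s'],o['tool_pos'],o['tool_rot'],o['force'],o['qpos'])
for r in models.cut_out(w,'soft_jaw')[:2]: print(r['p'],r['centre'],rect(w,r['pixels'],.028))
plan([.4955,.249,.020],136.5)
cv2.imwrite('pics/w5.png',cv2.resize(w['pixels'][100:340,96:416,::-1],(800,600)))
E
```

```text
18.3 [0.4949 0.2485 0.1044] [-179.9132    0.0323  136.1045] [-0.0957  0.6149  0.2956] [-31.8536  12.7588   2.7014 106.0096  -0.6158  61.3204  17.1819]
0.77 [260.6, 199.9] ((494.32281494140625, 250.668701171875), (34.10832977294922, 73.27564239501953), 46.592220306396484)
0.67 [27.8, 203.8] ((368.7532043457031, 111.62371826171875), (52.676639556884766, 53.80606460571289), 53.784141540527344)
tool delta cm [-0.01  0.09  8.42] rotvec [-0.002  0.    -0.006] rows>= 1.684609173048445 0.04430630952410623
```

View pics/w5.png

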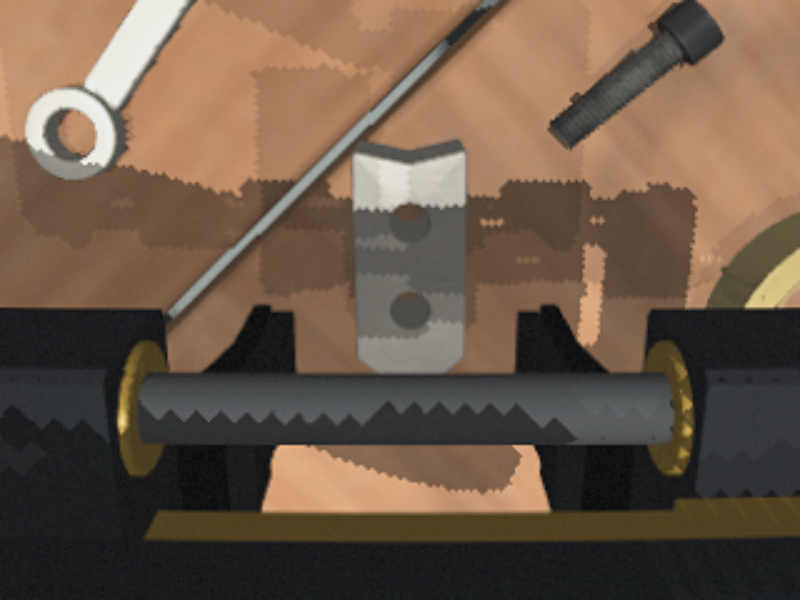

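Close view: jaw centred between the fingers, holes at (410,220) and (410,310), V-end away from the palm and flat end near. The cap screw at (640,75) is clear.

Call:
drive_tool(
  angular=[
    [0,0,-0.006],
    [0,0,0],
    [0,0,0],
    [0,0,0],
    [0,0,0],
    [0,0,0],
    [0,0,0],
    [0,0,0],
    [0,0,0],
    [0,0,0],
    [0,0,0],
    [0,0,0],
  ],
  delta_pos=[
    [0.1,0.05,2],
    [0,0,2],
    [0,0,2],
    [0,0,1.5],
    [0,0,0.9],
    [0,0,0],
    [0,0,0],
    [0,0,0],
    [0,0,0],
    [0,0,0],
    [0,0,0],
    [0,0,0],
  ],
  gripper=[5,5,5,5,5,5,2.5,2.5,2.5,2.5,2.5,2.5],
  squeeze=30,
)

```text
time_s: 19.55
tool_pos: [0.4947, 0.2502, 0.021]
tool_rot: [-180.0, 0.0, 136.6]
force: [0.0, -0.1, 4.7]
grip_width: 0.0336
grasp_force: 30.0
```

```bash
python3 - <<'E'
from h import *
np.set_printoptions(precision=4,suppress=True)
o=telemetry.get_obs(); print(o['time_s'],o['tool_pos'],o['tool_rot'],o['force'],o['qpos'])
E
```

```text
19.55 [0.4947 0.2502 0.021 ] [-179.9921    0.0394  136.5866] [ 0.0257 -0.0674  4.6992] [-31.7261  18.6961   2.4343 109.4887  -0.9414  51.8306  17.7483]
```

Call:
drive_tool(
  angular=[
    [0,0,0],
    [0,0,0],
    [0,0,0],
    [0,0,0],
    [0,0,0],
    [0,0,0],
    [0,0,0],
  ],
  delta_pos=[
    [0,0,-1],
    [0,0,-2.5],
    [0,0,-3],
    [0,0,-3],
    [0,0,-3],
    [0,0,-1],
    [0,0,0],
  ],
  gripper=[2.5,2.5,2.5,2.5,2.5,2.5,2.5],
)

```text
time_s: 20.25
tool_pos: [0.4944, 0.2501, 0.1558]
tool_rot: [-180.0, 0.0, 136.6]
force: [-0.3, 1.0, -4.4]
grip_width: 0.0339
grasp_force: 30.0
```

```bash
python3 - <<'E'
from h import *
np.set_printoptions(precision=4,suppress=True)
o=telemetry.get_obs(); print(o['time_s'],o['tool_pos'],o['tool_rot'],o['force'],o['grip_width'])
print(F(C,Y,-28,-47)); plan([*F(C,Y,-28,-47),.155],196.55)
E
```

```text
20.25 [0.4944 0.2501 0.1558] [-179.9736    0.0352  136.5847] [-0.2833  1.0449 -4.4418] 0.03393305813697314
[ 0.6185 -0.0865]
tool delta cm [-32.15 -15.92   0.11] rotvec [-0.001  0.    -1.047] rows>= 7.175921254097604 6.977285398044708
```

Call:
drive_tool(
  angular=[
    [0,0,0],
    [0,0,0],
    [0,0,0],
    [0,0,0],
    [0,0,0],
    [0,0,0],
    [0,0,0],
    [0,0,0],
    [0,0,0],
    [0,0,0],
    [0,0,-0.13],
    [0,0,-0.13],
    [0,0,-0.13],
    [0,0,-0.13],
    [0,0,-0.13],
    [0,0,-0.13],
    [0,0,-0.13],
    [0,0,-0.137],
    [0,0,0],
    [0,0,0],
  ],
  delta_pos=[
    [-3.21,-1.59,0],
    [-3.21,-1.59,0],
    [-3.21,-1.59,0],
    [-3.21,-1.59,0],
    [-3.21,-1.59,0],
    [-3.21,-1.59,0],
    [-3.21,-1.59,0],
    [-3.21,-1.59,0],
    [-3.21,-1.59,0],
    [-3.21,-1.59,0],
    [0,0,0],
    [0,0,0],
    [0,0,0],
    [0,0,0],
    [0,0,0],
    [0,0,0],
    [0,0,0],
    [0,0,0],
    [0,0,0],
    [0,0,0],
  ],
  gripper=[2.5,2.5,2.5,2.5,2.5,2.5,2.5,2.5,2.5,2.5,2.5,2.5,2.5,2.5,2.5,2.5,2.5,2.5,2.5,2.5],
)

```text
time_s: 22.25
tool_pos: [0.6168, -0.0861, 0.1532]
tool_rot: [180.0, -0.3, -163.6]
force: [0.2, -0.8, -4.2]
grip_width: 0.0335
grasp_force: 30.0
```

```bash
python3 - <<'E'
from h import *
np.set_printoptions(precision=4,suppress=True)
w=eyes.read_camera('wrist')
o=telemetry.get_obs(); print(o['time_s'],o['tool_pos'],o['tool_rot'],o['force'],o['grip_width'],o['qpos'])
plan([*F(C,Y,-28,-47),.045],196.55)
for x,yy in [(-47,-77),(7,-77),(21,-55)]: print(x,yy,proj(w,[*F(C,Y,x,yy),.038])[0]/[1,1])
for x,yy in [(-105,-105),(-105,105)]: print(x,yy,proj(w,[*F(C,Y,x,yy),.016])[0])
cv2.imwrite('pics/w6.png',cv2.resize(w['pixels'][:,:,::-1],(800,600)))
E
```

```text
22.3 [ 0.6171 -0.0861  0.1538] [-179.9856   -0.244  -163.5892] [ 0.1637  0.8743 -5.4014] 0.033643976719027066 [ -1.0261  18.1102   7.8783  93.341   -2.5009  68.9465 113.7853]
tool delta cm [-0.17 -0.08 10.87] rotvec [-0.    -0.004 -0.002] rows>= 2.1752282753829695 0.03272976294545561
-47 -77 [222.5748 175.3239]
7 -77 [224.4741 233.1226]
21 -55 [248.5814 247.1256]
-105 -105 [192.4541 107.6883]
-105 105 [422.2074 108.482 ]
```

View pics/w6.png

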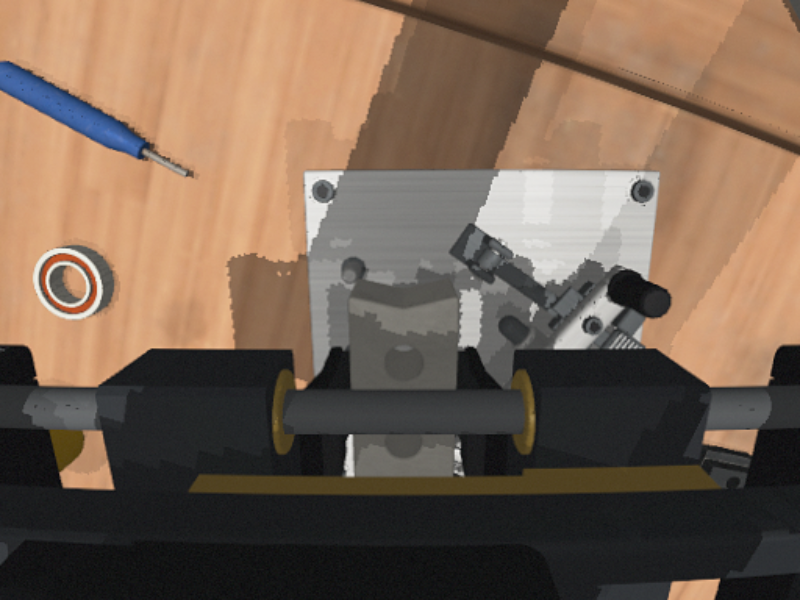

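Wrist view: jaw held square, V-end at (403,290), side pin visible at (353,270); plate corners (305,172), (659,172) within 3 px of prediction. The cocked arm with handle (650,297) is well clear.

```bash
python3 - <<'E'
from h import *
plan([*F(C,Y,-25,-46),.060],196.55)
E
```

```text
tool delta cm [-0.46  0.02  9.37] rotvec [-0.    -0.004 -0.002] rows>= 1.8769418156448865 0.03272976294545561
```

Call:
drive_tool(
  angular=[
    [0,-0.004,-0.002],
    [0,0,0],
    [0,0,0],
    [0,0,0],
    [0,0,0],
    [0,0,0],
    [0,0,0],
    [0,0,0],
    [0,0,0],
  ],
  delta_pos=[
    [-0.46,0,1],
    [0,0,2],
    [0,0,2],
    [0,0,2],
    [0,0,1.5],
    [0,0,0.9],
    [0,0,0],
    [0,0,0],
    [0,0,0],
  ],
  gripper=[2.5,2.5,2.5,2.5,2.5,2.5,2.5,2.5,2.5],
)

```text
time_s: 23.2
tool_pos: [0.6237, -0.085, 0.0627]
tool_rot: [-179.9, 0.3, -163.3]
force: [-0.7, -0.5, -3.9]
grip_width: 0.0336
grasp_force: 30.0
```

```bash
cat > st2.py <<'E'
from h import *
np.set_printoptions(precision=4,suppress=True)
o=telemetry.get_obs(); a=np.radians(Y); d=(np.array(o['tool_pos'][:2])-F(C,Y,-20,-55))*1000
r=np.array([[np.cos(a),np.sin(a)],[-np.sin(a),np.cos(a)]]); print('t',o['time_s'],'TCP-nest mm',r@d,'z',o['tool_pos'][2],'rot',o['tool_rot'],'F fix',r@o['force'][:2],o['force'][2],'M',o['wrist_torque'],'w',o['grip_width'],o['grasp_force'])
E
python3 st2.py
```

```text
t 23.2 TCP-nest mm [-2.6529  7.9969] z 0.06266755806892481 rot [-179.8863    0.2587 -163.3197] F fix [-0.7803 -0.2699] -3.88251325772708 M [ 0.0874 -0.1182  0.008 ] w 0.03361916292990807 29.99888241291046
```

Call:
drive_tool(
  angular=[
    [0,0.004,-0.002],
    [0,0,0],
    [0,0,0],
    [0,0,0],
    [0,0,0],
    [0,0,0],
  ],
  delta_pos=[
    [0.35,0,0],
    [0,0,0],
    [0,0,1],
    [0,0,0.7],
    [0,0,0.4],
    [0,0,0],
  ],
  gripper=[2.5,2.5,2.5,2.5,2.5,2.5],
)

```text
time_s: 23.8
tool_pos: [0.6183, -0.0858, 0.0389]
tool_rot: [-180.0, -0.2, -163.2]
force: [0.2, 0.2, -4.1]
grip_width: 0.0339
grasp_force: 30.0
```

```bash
python3 st2.py
```

```text
t 23.8 TCP-nest mm [-8.0604  8.8137] z 0.03893058121869735 rot [-179.988    -0.2316 -163.1972] F fix [0.2576 0.1725] -4.083941605397399 M [ 0.0975 -0.0642  0.0058] w 0.03389726707841992 29.9989315867424
```

Call:
drive_tool(
  angular=[
    [0,-0.003,-0.004],
    [0,0,0],
    [0,0,0],
    [0,0,0],
  ],
  delta_pos=[
    [-0.2,0,0.1],
    [-0.2,-0.2,0],
    [0,-0.2,0],
    [0,0,0],
  ],
  gripper=[2.5,2.5,2.5,2.5],
)

```text
time_s: 24.2
tool_pos: [0.6246, -0.0892, 0.0397]
tool_rot: [-179.9, 0.1, -163.0]
force: [1.0, 0.3, -4.3]
grip_width: 0.034
grasp_force: 30.0
```

```bash
python3 st2.py
```

```text
t 24.2 TCP-nest mm [-2.9331  3.6787] z 0.03970124780191854 rot [-179.8964    0.0993 -162.9948] F fix [1.0019 0.0275] -4.329230408455325 M [ 0.0547 -0.1073 -0.0184] w 0.033997612529480796 29.998895823955536
```

Call:
drive_tool(
  angular=[
    [0,0,0.008],
    [0,0,0],
    [0,0,0],
    [0,0,0],
  ],
  delta_pos=[
    [-0.1,0,0.1],
    [0,-0.15,0],
    [0,0,0],
    [0,0,0],
  ],
  gripper=[2.5,2.5,2.5,2.5],
)

```text
time_s: 24.6
tool_pos: [0.6257, -0.0898, 0.0384]
tool_rot: [-179.9, 0.1, -163.4]
force: [-0.8, -0.5, -4.6]
grip_width: 0.0336
grasp_force: 30.0
```

```bash
python3 st2.py
```

```text
t 24.6 TCP-nest mm [-2.0943  2.8729] z 0.03843324788754807 rot [-179.9329    0.078  -163.4259] F fix [-0.8622 -0.2434] -4.635540250496327 M [ 0.11   -0.172   0.0022] w 0.03359954655167057 29.998962879180908
```

Call:
drive_tool(
  angular=[
    [0,0,0],
    [0,0,0],
    [0,0,0],
  ],
  delta_pos=[
    [-0.1,0,0.05],
    [0,-0.1,0],
    [0,0,0],
  ],
  gripper=[2.5,2.5,2.5],
)

```text
time_s: 24.9
tool_pos: [0.6269, -0.0906, 0.0379]
tool_rot: [-179.9, 0.1, -163.4]
force: [0.5, -0.2, -4.6]
grip_width: 0.0341
grasp_force: 30.0
```

```bash
python3 st2.py
```

```text
t 24.9 TCP-nest mm [-1.1045  1.7222] z 0.03791088732457784 rot [-179.9261    0.0763 -163.4307] F fix [ 0.4321 -0.3825] -4.577924415249976 M [ 0.1356 -0.0749 -0.0112] w 0.034082973146395225 29.99894767999649
```

Call:
drive_tool(
  angular=[
    [0,0,0],
    [0,0,0],
    [0,0,0],
  ],
  delta_pos=[
    [-0.1,0,0.03],
    [0,-0.1,0],
    [0,0,0],
  ],
  gripper=[2.5,2.5,2.5],
)

```text
time_s: 25.2
tool_pos: [0.628, -0.0911, 0.0375]
tool_rot: [-179.9, 0.1, -163.4]
force: [-0.6, 0.3, -4.0]
grip_width: 0.0337
grasp_force: 30.0
```

```bash
python3 st2.py
```

```text
t 25.2 TCP-nest mm [-0.2545  0.9338] z 0.037484062978801545 rot [-179.9459    0.0557 -163.4285] F fix [-0.4746  0.4541] -4.026766304220798 M [ 0.0748  0.0416 -0.0299] w 0.033741460259289875 29.99882072210312
```

Call:
drive_tool(
  angular=[
    [0,0,0],
    [0,0,0],
    [0,0,0],
  ],
  delta_pos=[
    [-0.1,0,0],
    [0,-0.1,0],
    [0,0,0],
  ],
  gripper=[2.5,2.5,2.5],
)

```text
time_s: 25.5
tool_pos: [0.6281, -0.0912, 0.0374]
tool_rot: [180.0, -0.1, -163.4]
force: [-5.5, 0.7, -2.6]
grip_width: 0.0339
grasp_force: 30.0
```

```bash
python3 st2.py
```

```text
t 25.5 TCP-nest mm [-0.1519  0.8151] z 0.03736882780320351 rot [ 179.9638   -0.0707 -163.4107] F fix [-5.0835  2.2708] -2.557641234721816 M [0.3461 0.9276 0.1073] w 0.033905334152094194 30.000385344028473
```

Call:
drive_tool(
  angular=[
    [0,0,0],
    [0,0,0],
    [0,0,0],
  ],
  delta_pos=[
    [0.02,-0.06,0.05],
    [0,0,0.03],
    [0,0,0],
  ],
  gripper=[2.5,2.5,2.5],
)

```text
time_s: 25.8
tool_pos: [0.6281, -0.0912, 0.0371]
tool_rot: [179.9, -0.1, -163.4]
force: [-6.0, 2.2, 1.3]
grip_width: 0.0336
grasp_force: 30.0
```

```bash
python3 st2.py
```

```text
t 25.8 TCP-nest mm [-0.1533  0.7507] z 0.03710759668871724 rot [ 179.9279   -0.0573 -163.3966] F fix [-5.112   3.8061] 1.3199497576748693 M [0.5489 1.2    0.0624] w 0.033632978403500914 30.00044882297516
```

Call:
drive_tool(
  angular=[
    [0,0,0],
    [0,0,0],
    [0,0,0],
    [0,0,0],
    [0,0,0],
    [0,0,0],
    [0,0,0],
    [0,0,0],
    [0,0,0],
    [0,0,0],
  ],
  delta_pos=[
    [0,0,0],
    [0,0,0],
    [0,0,0],
    [0,0,-0.5],
    [0,0,-1.5],
    [0,0,-3],
    [0,0,-4],
    [0,0,-3],
    [0,0,-1],
    [0,0,0],
  ],
  gripper=[4.4,4.4,4.4,4.4,4.4,4.4,4.4,4.4,4.4,4.4],
)

```text
time_s: 26.8
tool_pos: [0.6306, -0.0925, 0.1698]
tool_rot: [-179.8, 0.4, -163.4]
force: [-0.3, -0.1, -0.7]
grip_width: 0.044
grasp_force: 0.0
```

```bash
python3 - <<'E'
from h import *
np.set_printoptions(precision=4,suppress=True)
w=eyes.read_camera('wrist')
o=telemetry.get_obs(); print(o['time_s'],o['tool_pos'],o['tool_rot'],o['force'],o['grip_width'],o['qpos'])
for r in models.cut_out(w,'soft_jaw')[:1]: print(r['p'],r['centre'],rect(w,r['pixels'],.044),'nest',F(C,Y,-20,-55))
for r in models.search_frame(w,'thumb_pad')[:2]: print('thumb',r['p'],r['centre'],atz(w,r['centre'],.042),F(C,Y,0,82))
plan([*F(C,Y,0,82),.12],196.55)
cv2.imwrite('pics/w7.png',cv2.resize(w['pixels'][:,:,::-1],(800,600)))
E
```

```text
26.85 [ 0.6294 -0.0923  0.1676] [-179.9076    0.1614 -163.4252] [-0.6403 -0.1249 -0.8363] 0.043912004577502335 [ -0.5661  18.7453   8.0464  90.8773  -2.7159  70.3844 114.5374]
thumb 0.57 [361.5, 178.1] [ 0.5929 -0.0045  0.042 ] [0.6086 0.0451]
tool delta cm [-2.05 13.71  4.52] rotvec [-0.    -0.001  0.   ] rows>= 2.9161482892316117 0.007857005758221056
```

View pics/w7.png

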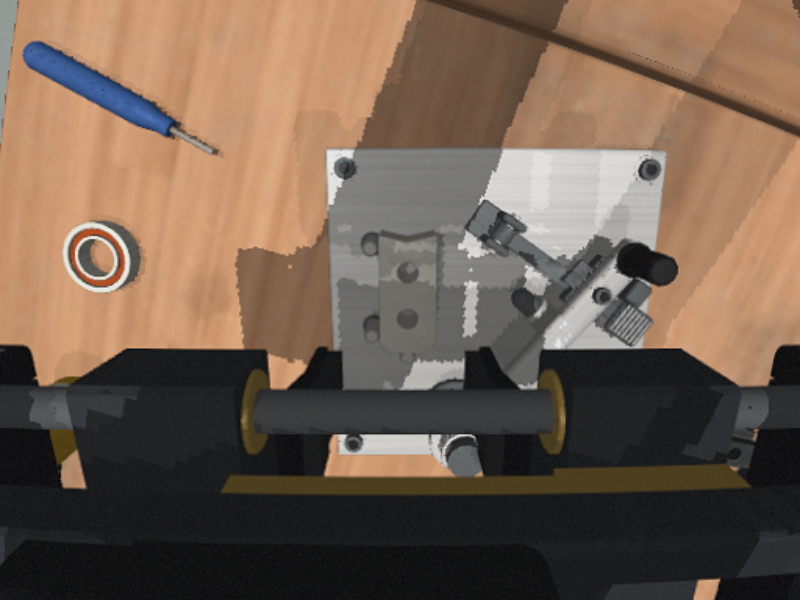

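The jaw lies flat against both side pins (372,244), (372,328) and the end pin (406,357). The arm is still cocked; thumb pad at (630,325), buffer post near (640,292).

```bash
python3 - <<'E'
from h import *
np.set_printoptions(precision=4,suppress=True)
w=eyes.read_camera('wrist'); k=1.5625; a=np.radians(Y); r=np.array([[np.cos(a),np.sin(a)],[-np.sin(a),np.cos(a)]])
for n,uv,z in [('pad',(630,325),.042),('buf?',(640,292),.05),('corner',(327,150),.016),('corner2',(666,150),.016)]:
    P=atz(w,(uv[0]/k,uv[1]/k),z); print(n,P,r@(P[:2]-C)*1000)
plan([*F(C,Y,3,84),.11],196.55)
E
```

```text
pad [0.6043 0.0431 0.042 ] [-4.7368 81.3518]
buf? [0.583  0.0363 0.05  ] [-27.0582  80.8235]
corner [ 0.5592 -0.16    0.016 ] [-105.7858 -100.4956]
corner2 [0.499 0.036 0.016] [-107.6627  104.4932]
tool delta cm [-2.37 13.9   5.48] rotvec [ 0.    -0.002  0.001] rows>= 3.025415159299167 0.011997515039371902
```

Call:
drive_tool(
  angular=[
    [0,0,0],
    [0,0,0],
    [0,0,0],
    [0,0,0],
    [0,0,0],
    [0,0,0],
    [0,0,0],
    [0,0,0],
    [0,0,0],
    [0,0,0],
    [0,0,0],
    [0,0,0],
  ],
  delta_pos=[
    [-0.42,2.76,0],
    [-0.42,2.76,0],
    [-0.42,2.76,0],
    [-0.42,2.76,0],
    [-0.42,2.76,0],
    [0,0,2],
    [0,0,2],
    [0,0,1.4],
    [0,0,0],
    [0,0,0],
    [0,0,0],
    [0,0,0],
  ],
  gripper=[0,0,0,0,0,0,0,0,0,0,0,0],
  squeeze=10,
)

```text
time_s: 28.2
tool_pos: [0.6108, 0.0459, 0.1138]
tool_rot: [-179.9, 0.2, -163.4]
force: [0.1, -0.5, 0.7]
grip_width: 0.0004
grasp_force: 0.0
```

```bash
python3 - <<'E'
from h import *
np.set_printoptions(precision=4,suppress=True)
o=telemetry.get_obs(); print(o['time_s'],o['force'],o['grip_width'])
plan([*F(C,Y,0,83),.060],196.55)
E
```

```text
28.2 [ 0.1439 -0.4522  0.6928] 0.0004128615451588424
tool delta cm [0.24 0.09 5.38] rotvec [-0.001  0.003  0.   ] rows>= 1.0772790586592342 0.02368553750068822
```

Call:
drive_tool(
  angular=[
    [0,0,0],
    [0,0,0],
    [0,0,0],
    [0,0,0],
    [0,0,0],
    [0,0,0],
    [0,0,0],
  ],
  delta_pos=[
    [0.24,0.1,1],
    [0,0,2],
    [0,0,1.6],
    [0,0,0.7],
    [0,0,0],
    [0,0,0.3],
    [0,0,0],
  ],
  gripper=[0,0,0,0,0,0,0],
)

```text
time_s: 28.9
tool_pos: [0.6079, 0.0462, 0.0571]
tool_rot: [-179.9, 0.1, -163.4]
force: [0.2, -0.1, 0.6]
grip_width: 0.0005
grasp_force: 0.0
```

Call:
drive_tool(
  angular=[
    [0,0,0],
    [0,0,0],
    [0,0,0],
  ],
  delta_pos=[
    [0,0,0.3],
    [0,0,0.3],
    [0,0,0],
  ],
  gripper=[0,0,0],
)

```text
time_s: 29.2
tool_pos: [0.6084, 0.0465, 0.0513]
tool_rot: [-179.9, 0.2, -163.4]
force: [0.0, 0.3, 1.7]
grip_width: 0.0008
grasp_force: 1.0
```

Call:
drive_tool(
  angular=[
    [0,0,0],
    [0,0,0],
    [0,0,0],
  ],
  delta_pos=[
    [0,0,0.25],
    [0,0,0.25],
    [0,0,0],
  ],
  gripper=[0,0,0],
)

```text
time_s: 29.5
tool_pos: [0.6077, 0.0463, 0.0454]
tool_rot: [-179.9, 0.1, -163.4]
force: [0.8, 0.5, 1.8]
grip_width: 0.0005
grasp_force: 0.9
```

Call:
drive_tool(
  angular=[
    [0,0,0],
    [0,0,0],
    [0,0,0],
  ],
  delta_pos=[
    [0,0,0.15],
    [0,0,0.1],
    [0,0,0],
  ],
  gripper=[0,0,0],
)

```text
time_s: 29.8
tool_pos: [0.6077, 0.0462, 0.0432]
tool_rot: [-179.9, 0.1, -163.4]
force: [0.8, 0.4, 1.4]
grip_width: 0.0006
grasp_force: 1.0
```

```bash
python3 - <<'E'
from h import *
np.set_printoptions(precision=4,suppress=True)
w=eyes.read_camera('wrist'); o=telemetry.get_obs(); print(o['time_s'],o['force'],o['tool_pos'])
for t in ('clamp_arm','handle'):
    for r in models.search_frame(w,t)[:2]: print(t,r['p'],r['centre'])
cv2.imwrite('pics/w8.png',w['pixels'][:,:,::-1])
E
```

```text
29.85 [1.7125 0.3554 2.057 ] [0.6077 0.0462 0.0432]
clamp_arm 0.56 [66.7, 161.2]
clamp_arm 0.34 [160.0, 182.5]
handle 0.98 [69.3, 160.7]
```

View pics/w8.png

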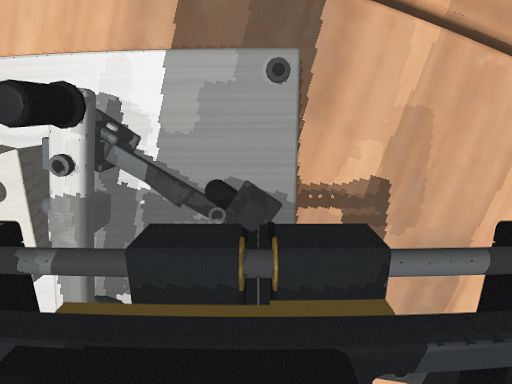

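The arm has snapped shut: handle now at (40,103), bar at (70,170) beside the jaw. Lift off and check numerically.

Call:
drive_tool(
  angular=[
    [0,0,0],
    [0,0,0],
    [0,0,0],
    [0,0,0],
    [0,0,0],
    [0,0,0],
    [0,0,0],
    [0,0,0],
    [0,0,0],
    [0,0,0],
    [0,0,0],
    [0,0,0],
  ],
  delta_pos=[
    [0,0,-1],
    [0,0,-2],
    [0,0,-3],
    [0,0,-4],
    [0,0,-3],
    [0,0,-1],
    [0.4,-2.76,0],
    [0.4,-2.76,0],
    [0.4,-2.76,0],
    [0,0,0],
    [0,0,0],
    [0,0,0],
  ],
  gripper=[0,0,0,0,0,0,0,0,0,0,0,0],
)

```text
time_s: 31.15
tool_pos: [0.6188, -0.0351, 0.1825]
tool_rot: [180.0, -0.0, -163.3]
force: [-0.4, 0.3, 0.1]
grip_width: 0.0006
grasp_force: 0.0
```

```bash
python3 - <<'E'
from h import *
np.set_printoptions(precision=4,suppress=True)
w=eyes.read_camera('wrist'); o=telemetry.get_obs(); print(o['time_s'],o['force'],o['tool_pos'],o['tool_rot'])
a=np.radians(Y); r2=np.array([[np.cos(a),np.sin(a)],[-np.sin(a),np.cos(a)]])
for r in models.search_frame(w,'handle')[:1]:
    P=atz(w,r['centre'],.076); l=r2@(P[:2]-C)*1000; print('handle',r['p'],l,'theta',np.arctan2(l[1]+22,68-l[0]))
for t in ('jaw_centre','soft_jaw'):
  for r in models.cut_out(w,t)[:2]:
    q=rect(w,r['pixels'],.044); print(t,r['p'],r['centre'],q,'fix',r2@(np.array(q[0])/1000-C)*1000)
k=[proj(w,[*F(C,Y,*v),.044])[0] for v in [(-56,-38),(-56,-72),(16,-72),(16,-38)]]; print(np.array(k))
E
```

```text
31.2 [ 0.617   0.0902 -0.4969] [ 0.619  -0.0349  0.1827] [ 179.9987    0.018  -163.3092]
handle 0.97 [-39.3539  -4.5366] theta 0.16125927485303593
jaw_centre 0.63 [200.4, 179.0] ((628.502197265625, -90.04175567626953), (74.46993255615234, 37.33001708984375), 16.419715881347656) fix [-19.4589 -53.203 ]
jaw_centre 0.6 [455.1, 3.6] ((409.03948974609375, 84.09153747558594), (4.991161346435547, 13.143852233886719), 20.351457595825195) fix [-180.2274  176.2306]
soft_jaw 0.83 [200.3, 177.3] ((627.7090454101562, -89.38704681396484), (73.44181823730469, 37.50216293334961), 16.70006561279297) fix [-20.0327 -52.3494]
[[214.6511 142.7047]
 [178.2189 142.8132]
 [182.7814 216.2791]
 [217.0834 216.3922]]
```

Arm angle is 0.161, matching the 0.16 expected when clamping the jaw. The jaw sits at the nest, square to the fixture at 16.5°.

```bash
python3 -c "
from cell import env
print(env.sign_off())"
```

```text
the job is handed in; nothing more can be done
None
```

The job is handed in: the arm caught when cocked, and after the trigger press it snapped shut and clamped the smallest bright jaw against all three pins; the last reading was 0.16 rad, the jaw was square in the nest, and the small things around it were not touched.

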